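# Load used test cassettes into the safety-capped waste jar and park it

## Robot

A 6-joint arm with a two-finger parallel gripper is mounted at the origin on a cart in front of the work surface, level with it; the furniture and walls round the work are solid. World frame = base frame: x ahead of the robot, y to its left, z up, the work surface at z = 0. Lengths are in m, angles in rad, forces in N, time in s.
With the tool pointing down it reaches from about 0.275 to 0.825 m from the base axis. Payload 5.2 kg.
Tool frame: the origin (TCP) lies at the very end of the fingers, on their centre line; the grasp point (between the pads) lies 19 mm behind it (manip.hold_point_z is the distance from the TCP to the grasp point, in m); z points along the fingers, y is the line along which they close (so a half turn about z gives the same grasp; the last joint's range is limited). The gripper opens to 93 mm and grips with 3 to 60 N. Pads are 15 mm wide; open, the fingers measure 128 mm over their backs; the gripper's body (75 mm by 188 mm) begins 65 mm behind the grasp point.
Start: joints at [1.047, 0.259, 1.535, -0, 1.348, -0.203], TCP at [0.173, 0.522, 0.219] pointing down, gripper open.
Joint ranges: [-3.14, 3.14], [-0.91, 2.08], [0.19, 2.58], [-1.22, 4.36], [0.22, 2.71], [-3.12, 3.12]. Speed limits (rad/s): [2.57, 2.57, 3.14, 3.14, 3.14, 3.14].

## Interface

Orientations are given as a rotation vector (axis times angle).
In Python, from workcell import manip gives the robot as it stands.
- The arm moves only by the tool servo_tool, never from a script. Its argument "series" is a list that holds one entry, the list of rows, each a list of 6 numbers: the shift along the tool's x, y, z each as a share of 1000 mm, from -1 to 1, then the turn, a rotation vector about the tool's x, y, z each as a share of 180 degrees, from -1 to 1. A call has exactly 5 rows; each row is the pose to reach, as a shift and turn from the pose commanded when the call began, along the tool's axes at that moment, turning the shorter way round; what a row does not reach only later rows make up. A row lasts 1/8 s, in which the tool goes at most 62.5 mm and 10.7 degrees, less where a joint would pass 70% of its speed; a pose out of reach is approached as far as the arm can. A call with a number of a shift or a turn outside -1 to 1 is refused whole. A call with a gripper value outside its range is refused whole. "claw" is the closure, from 0 (fully open) to 1 (shut), set as the call begins (left out, the last holds). The fingers move at their own pace and stop on an object; "newtons" is the grip in N (left out, the last holds). Time passes only in rows, so rows that repeat a pose let the fingers close, or fill a call up. It gives the time, the measured TCP pose, the force, the opening and the grip force at its end, in the units of the state.
- manip.observe(): the state, without advancing time (a new reading comes with each control period).
- manip.grab_frame(name): name is "side" or "top" or "wrist"; returns a dict with "pixels" (384x512x3 uint8, red, green, blue), "camera_matrix" (3x3 intrinsics, pixels), "dist_coeffs" ([k1, k2, p1, p2, k3] as OpenCV has them; the pictures are not rectified), "camera_from_world" (4x4, takes a point from world to camera coordinates); the wrist camera has in their place "hand_eye" (4x4, takes a point from camera to tool coordinates, whose origin is the TCP and whose axes are the flange's). Camera axes: x right, y down, z forward; pixel columns grow to the right and rows downward; lengths in m; the calibration is good to about 2 mm. A picture is of the moment at which its call begins: read the wrist's pose just before it. There is no depth.
- manip.finish_job(): hands the job in; it is judged then, once.
The state is a dict: "time": time; "q": joint angles; "joint_velocities": joint speeds; "tau": joint torques, N m; "position": TCP position; "orientation": TCP orientation; "contact_force": force on the tool from outside, world axes, zero at the start; "ft_torque": the same for the moment, N m; "width": opening from 0.0 (shut) to 1.0 (fully open); "grip_force": force on a finger pad.
Only numpy, scipy, OpenCV 4.12 (cv2) and the standard library are available. Lean on these libraries where they do the work, as an engineer would, in place of code of your own. Each camera call takes 0.05 s, during which the arm holds its last target. There are 200 camera calls.

## Task

Lift and hold the release bar, slide the carriage with the waste jar out from under its bridge to the last notch at the other end of the track, and let the bar drop in. Press the jar's safety cap down firmly, turn it counter-clockwise, take it off, put every used test cassette lying on the table into the jar, and lock the cap on again. Then slide the carriage back to its first notch under the bridge, with the bar caught there, and leave the other things on the table where they are.

Things in the scene. Friction and masses are not known exactly. Their poses are not given: they have to be found in the camera images.
- carriage (a joint): Position of the carriage along the track, m. 0 = caught in the first notch, jar under the bridge (parked, at the start); 0.16 = caught in the last notch, at the other end (loading place). Notches every 0.04 (0, 0.04, .. 0.16). Grows towards the track's +y (the robot's left). Stops at -0.003 and 0.164. It slides with about 1.5 N of friction, only while the release bar is held up.
- release_bar (a joint): Lift of the release bar, m: 0 = down, its tooth in a notch; above 0.009 the tooth is clear of the notches; upper stop 0.016. A spring and its weight pull it down with 2 to 6 N. Let go within 3 mm of a notch it drops in and centres itself to 1.5 mm.
- bar_grip (a point): Centre of the release bar's black grip, a level bar 46 mm long (along the track's y), 14 mm wide (x) and 14 mm high, 135 mm above the table when down, on a slim stem at the carriage's near left; it is to be pinched across its 14 mm from above. It rides with the carriage, 110 mm to the +y side and 69 mm to the -x (robot) side of the jar's axis. Axes as the track's.
- track: Fixed aluminium track, 140 x 400 x 10 mm, with a notched steel comb along the robot's side; origin near its centre on the table top, y along the track to the loading end, z up. A grey bridge (26 mm wide in y, 172 to 185 mm above the table) stands behind its -y end and reaches over the parked jar, 10 mm over the cap's wing, so the cap cannot be taken off there.
- jar_mouth (a point): Centre of the rim of the open jar, 120 mm above the table; axes as the track's. White round jar fixed to the carriage: body 108 mm wide, neck 86 mm outside, straight bore 80 mm wide, 86 mm deep. Two flanges on the outside of the neck at its +x and -x sides hold the cap.
- cap: Loose grey round cap, 114 mm wide, skirt and top plate 32 mm high, on top a wing 64 mm long (the cap's x), 14 mm wide (y), 32 to 58 mm above the origin. Origin: centre of the skirt's lower edge, z up. 0.16 to 0.26 kg. Two lugs inside the skirt at +x and -x; a half turn makes no difference. Locked: its x along the jar's x (play 0.2 rad each way), origin 16 mm below the rim; pushed up by the collar.
- collar (a joint): Sprung steel collar round the neck under the cap's skirt, m down: 0 = cap locked, 0.008 = hard stop, -0.002 = free. To unlock: press the cap down 6 to 8 mm (8 to 13 N), keep it pressed, turn it counter-clockwise seen from above by 1.15 rad (clear from 0.75 on), lift it straight up; 20 mm higher it is off the neck. Not pressed, it turns no more than its play.
- cap_grip (a point): Point in the cap's wing, 50 mm above the cap's origin; pinch across the 14 mm from above. To lock: set the cap on, centred to 2 mm, its x 1.15 rad (0.8 to 2.2) counter-clockwise from the jar's x; it rests with its origin 14 mm below the rim; press until it is 22 to 24 mm below, keep it pressed, turn clockwise to the jar's x, where it is stopped, let it up.
- cassette_1: Used test cassette, a flat white shell 66 mm long (its x), 18 mm wide (y), 5 mm thick (z), lying flat on the table on the robot's side of the track; origin at the centre of its underside. May be absent.
- cassette_2: Used test cassette, a flat white shell 66 mm long (its x), 18 mm wide (y), 5 mm thick (z), lying flat on the table on the robot's side of the track; origin at the centre of its underside. May be absent.
- cassette_3: Used test cassette, a flat white shell 66 mm long (its x), 18 mm wide (y), 5 mm thick (z), lying flat on the table on the robot's side of the track; origin at the centre of its underside. May be absent.
- cassette_4: Used test cassette, a flat white shell 66 mm long (its x), 18 mm wide (y), 5 mm thick (z), lying flat on the table on the robot's side of the track; origin at the centre of its underside. May be absent.
- cassette_5: Used test cassette, a flat white shell 66 mm long (its x), 18 mm wide (y), 5 mm thick (z), lying flat on the table on the robot's side of the track; origin at the centre of its underside. May be absent.
- label_roll: Bystander: paper label roll lying flat, 61 mm wide, 25 mm high; origin under its centre.
- dropper: Bystander: standing white dropper bottle, 27 mm wide, 82 mm high; origin under its centre.
- pen: Bystander: steel pen, 118 mm long, lying among the cassettes; origin under its centre.
Mind the look-alikes: they are no part of the job. Leave any green look-alike of the cassette_5 alone.

How it is judged:
By the outcome, as a careful person would: the job done as asked, in the order asked, and still so for the second after the job is handed in, with the robot touching nothing.
Of cassette_1, cassette_2, cassette_3, cassette_4, cassette_5 only 2 to 4 are there at a start; the rules pass over those that are not, and their reading is None.
At some moment in a run one of cassette_1, cassette_2, cassette_3, cassette_4, cassette_5 may be knocked a few centimetres aside while the robot is not near it.
It also fails if it takes over 210 s, if anything falls off the work surface, if the arm or the gripper's body presses on something with over 40 N, if the wrist force passes 120 N, or if a joint passes its speed limit or range.

## Working session

There is one attempt and no reset: what is moved stays moved. The work goes in short steps, Python scripts to look and compute and a tool call to move; the robot and the scene stay as the last step left them, time stands still between calls to the robot, and variables do not carry over. Pictures are saved under pics/ and viewed, at most 14 in all, crops included, and the job is handed in when it is done.

Besides the shell and the picture viewer there is one more tool, called after ">>>" as a command line: name --argument value ..., lists and objects as JSON in quotes. servo_tool: Moves the arm, as the interface text tells. Its arguments: {"type":"object","properties":{"series":{"type":"array","items":{"type":"array","items":{"type":"array","items":{"type":"number"}}}},"claw":{"type":"number"},"newtons":{"type":"number"}},"required":["series"]}

```bash
ls; mkdir -p pics
cat > h.py <<'E'
import numpy as np, cv2
from workcell import manip
from scipy.spatial.transform import Rotation as R
def save(n,name):
    f=manip.grab_frame(n); cv2.imwrite('pics/'+name+'.png',f['pixels'][:,:,::-1]); return f
E
python3 - <<'E'
from h import *
o=manip.observe(); print({k:np.round(v,3) for k,v in o.items()})
import pickle
d={}
for n in('top','side','wrist'):
    d[n]=save(n,n+'0'); 
    if n!='wrist': print(n,np.round(np.linalg.inv(d[n]['camera_from_world']),3), d[n]['camera_matrix'])
    else: print(d[n]['hand_eye'],d[n]['camera_matrix'])
pickle.dump(d,open('d.pkl','wb'))
E
```

```text
pics
{'time': np.float64(0.0), 'q': array([ 1.047,  0.259,  1.536,  0.   ,  1.348, -0.203]), 'joint_velocities': array([-0.001,  0.001,  0.001,  0.001,  0.002, -0.001]), 'tau': array([-0.0000e+00, -4.3730e+01, -2.8401e+01,  7.2000e-02,  4.1000e-02,
       -0.0000e+00]), 'position': array([0.173, 0.521, 0.218]), 'orientation': array([-5.020e-01, -3.101e+00,  3.000e-03]), 'contact_force': array([-0.667, -0.035,  0.732]), 'ft_torque': array([-0.042, -0.015,  0.039]), 'grip_force': np.float64(0.0), 'width': np.float64(1.001)}
top [[-0.01  -0.999  0.032  0.453]
 [-1.     0.01   0.008  0.068]
 [-0.008 -0.032 -0.999  1.042]
 [ 0.     0.     0.     1.   ]] [[370.51860997   0.         265.30811021]
 [  0.         370.51860997 197.40618647]
 [  0.           0.           1.        ]]
side [[-0.968  0.2   -0.15   0.624]
 [ 0.25   0.779 -0.574  0.568]
 [ 0.002 -0.594 -0.805  0.83 ]
 [ 0.     0.     0.     1.   ]] [[408.53752245   0.         258.94854411]
 [  0.         408.53752245 193.11929348]
 [  0.           0.           1.        ]]
[[ 1.50012717e-04 -9.70838722e-01 -2.39733505e-01  6.73410069e-02]
 [ 9.99999975e-01  1.06017448e-04  1.96413386e-04  8.12859348e-04]
 [-1.65269786e-04 -2.39733528e-01  9.70838714e-01 -1.66415152e-01]
 [ 0.00000000e+00  0.00000000e+00  0.00000000e+00  1.00000000e+00]] [[312.81722969   0.         255.5148793 ]
 [  0.         312.81722969 193.98747613]
 [  0.           0.           1.        ]]
```

View pics/top0.png

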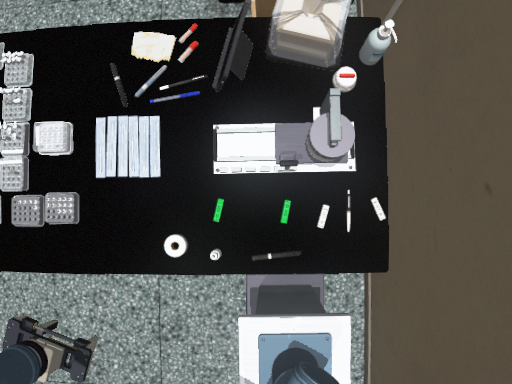

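View pics/side0.png

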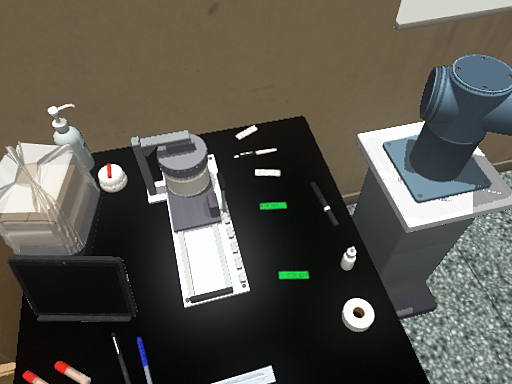

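```bash
cat >> h.py <<'E'
def ray(f,uv,z,T=None):
    """pixel -> world point at height z"""
    T=np.linalg.inv(f['camera_from_world']) if T is None else T
    p=cv2.undistortPoints(np.array(uv,float).reshape(-1,1,2),f['camera_matrix'],np.array(f['dist_coeffs'])).reshape(-1,2)
    d=np.c_[p,np.ones(len(p))]@T[:3,:3].T; c=T[:3,3]
    return c+d*((z-c[2])/d[:,2])[:,None]
def proj(f,P,T=None):
    T=f['camera_from_world'] if T is None else T
    return cv2.projectPoints(np.array(P,float).reshape(-1,1,3),cv2.Rodrigues(T[:3,:3])[0],T[:3,3],f['camera_matrix'],np.array(f['dist_coeffs']))[0].reshape(-1,2)
def wristT(o,f):
    T=np.eye(4);T[:3,:3]=R.from_rotvec(o['orientation']).as_matrix();T[:3,3]=o['position']; return T@f['hand_eye']
E
python3 - <<'E'
from h import *
import pickle
d=pickle.load(open('d.pkl','rb'));f=d['top'];im=f['pixels'];hsv=cv2.cvtColor(im,cv2.COLOR_RGB2HSV)
g=im.min(2)
m=(im.max(2)>100).astype('uint8'); m[:190]=0;m[228:]=0;m[:,:200]=0;m[:,386:]=0
n,l,s,c=cv2.connectedComponentsWithStats(m)
for i in range(1,n):
    if s[i,4]<20: continue
    ys,xs=np.where(l==i); w=ray(f,np.c_[xs,ys],0.005)
    r=cv2.minAreaRect((w[:,:2]*1000).astype('float32')); print(c[i].round(1),im[l==i].mean(0).round(),np.round(r[0],1),np.round(r[1],1),round(r[2],1))
# side view
f2=d['side']
for n_,uv in (('A',[246,132]),('B',[268,173]),('pen',[256,153])): print(n_,ray(f2,uv,.005).round(4))
a=cv2.resize(im[70:230,200:395],None,fx=4,fy=4,interpolation=cv2.INTER_CUBIC)[:600,:780];cv2.imwrite('pics/c1.png',a[:,:,::-1])
a=cv2.resize(f2['pixels'][120:310,130:320],None,fx=3.1,fy=3.1,interpolation=cv2.INTER_CUBIC);cv2.imwrite('pics/c2.png',a[:,:,::-1])
E
```

```text
[348.5 201.5] [161. 161. 158.] [ 472.  -157.9] [ 2.8 30.9] 89.0
[377.9 208.7] [216. 215. 213.] [ 451.  -241.3] [65.8 20.5] 26.0
[218.1 209.9] [ 44. 197.  88.] [452.5 208.5] [17.6 65.2] 76.3
[285.4 211.3] [ 46. 194.  88.] [446.8  20.3] [18.6 65.3] 78.7
[322.8 215.9] [219. 218. 216.] [432.3 -84.7] [20.5 66.9] 73.9
[348.4 218.9] [210. 208. 205.] [ 422.9 -157.2] [ 8.5 44.9] 89.2
A [[ 0.4521 -0.2372  0.005 ]]
B [[ 0.4311 -0.078   0.005 ]]
pen [[ 0.4442 -0.1534  0.005 ]]
```

View pics/c1.png

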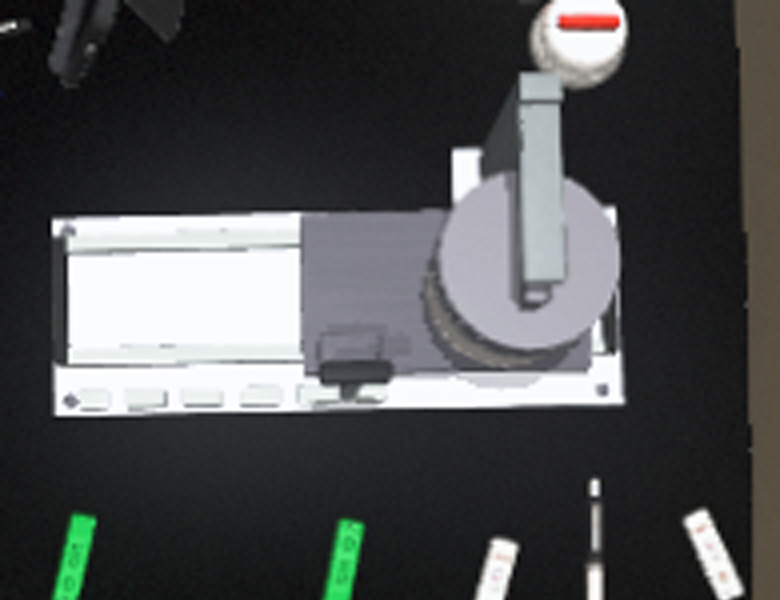

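View pics/c2.png

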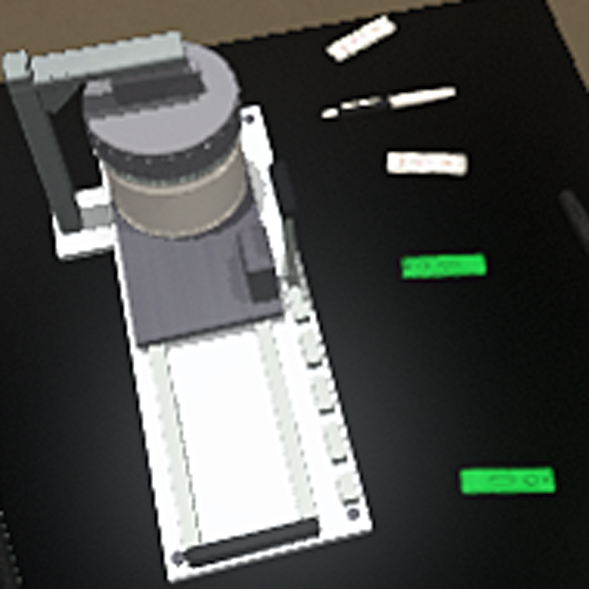

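```bash
cat >> h.py <<'E'
def plan(pos,ydeg,from_=None):
    """numbers for a row: from measured pose to tool-down pose, tool y at world angle ydeg"""
    o=manip.observe(); R0=R.from_rotvec(o['orientation']); p0=o['position']
    a=np.radians(ydeg); y=np.array([np.cos(a),np.sin(a),0]); z=np.array([0,0,-1.]); x=np.cross(y,z)
    R1=R.from_matrix(np.c_[x,y,z])
    s=R0.inv().apply(np.array(pos)-p0); t=(R0.inv()*R1).as_rotvec()/np.pi
    print('at',p0.round(4),'row',[float(v) for v in np.r_[s,t].round(4)])
E
python3 - <<'E'
from h import *
import pickle
d=pickle.load(open('d.pkl','rb'));f=d['top'];f2=d['side']
c=lambda P:(np.array(P,float)+.5)/4-.5+[200,70]
w=ray(f,c([[52.5,218],[55,416],[624,404],[616,207]]),.01);print(w.round(4))
print('edges',np.diff(w[[0,1,2,3,0]],axis=0).round(4))
s=lambda P:(np.array(P,float)+.5)/3.1-.5+[130,120]
print('side corners',ray(f2,s([[170,580],[371,529],[257,107]]),.01).round(4))
print('grip top',ray(f,c([[320,362],[391,360],[356,361],[356,384]]),.142).round(4))
print('grip side',ray(f2,s([[238,229],[262,225],[255,268],[277,262]]),.142).round(4))
# cap circle top plate z=.136
im=f['pixels']
print('cap',ray(f,c([[441,262],[619,262],[530,350]]),.136).round(4))
print('cap side',ray(f2,s([[83,105],[242,98]]),.136).round(4))
plan([.52,-.02,.3],0)
E
```

```text
[[ 0.6946  0.2222  0.01  ]
 [ 0.554   0.2206  0.01  ]
 [ 0.5584 -0.1787  0.01  ]
 [ 0.6986 -0.1765  0.01  ]]
edges [[-0.1406 -0.0016  0.    ]
 [ 0.0044 -0.3993  0.    ]
 [ 0.1402  0.0021  0.    ]
 [-0.004   0.3987  0.    ]]
side corners [[ 0.6927  0.2266  0.01  ]
 [ 0.5549  0.2254  0.01  ]
 [ 0.5592 -0.1738  0.01  ]]
grip top [[ 0.5722  0.0388  0.142 ]
 [ 0.573  -0.0045  0.142 ]
 [ 0.5726  0.0169  0.142 ]
 [ 0.5585  0.017   0.142 ]]
grip side [[0.6024 0.0507 0.142 ]
 [0.5861 0.0514 0.142 ]
 [0.5971 0.085  0.142 ]
 [0.5822 0.0839 0.142 ]]
cap [[ 0.6345 -0.0369  0.136 ]
 [ 0.634  -0.1476  0.136 ]
 [ 0.5793 -0.0909  0.136 ]]
cap side [[ 0.6918 -0.093   0.136 ]
 [ 0.5782 -0.0712  0.136 ]]
at [0.1732 0.5216 0.218 ] row [-0.4999, -0.4047, -0.0816, -0.0004, 0.0002, 0.3979]
```

```bash
python3 -c "
from h import *
plan([.5655,.017,.25],0.6)"
```

```text
at [0.1732 0.5216 0.218 ] row [-0.5314, -0.3552, -0.0317, -0.0004, 0.0002, 0.3946]
```

>>> servo_tool --series '[[[-0.13,-0.09,-0.03,0,0,0.08],[-0.25,-0.17,-0.03,0,0,0.16],[-0.36,-0.24,-0.032,0,0,0.22],[-0.45,-0.3,-0.032,0,0,0.28],[-0.531,-0.355,-0.032,0,0,0.39]]]' --claw 0

```text
time: 0.78
position: [0.3647, 0.2743, 0.2421]
orientation: [1.856, 2.534, 0.001]
contact_force: [0.3, 0.7, 0.4]
width: 1.001
grip_force: 0.0
```

```bash
python3 -c "
from h import *
plan([.5655,.017,.25],0.6)"
```

```text
at [0.3647 0.2743 0.2421] row [-0.3059, 0.1138, -0.0079, 0.0001, -0.0001, 0.0943]
```

>>> servo_tool --series '[[[-0.28,0.1,-0.008,0,0,0.09],[-0.28,0.1,-0.008,0,0,0.09],[-0.28,0.1,-0.008,0,0,0.09],[-0.28,0.1,-0.008,0,0,0.09],[-0.28,0.1,-0.008,0,0,0.09]]]'

```text
time: 1.4
position: [0.5462, 0.0379, 0.2497]
orientation: [-2.19, -2.252, 0.0]
contact_force: [-0.0, -0.4, -0.3]
width: 0.998
grip_force: 0.0
```

>>> servo_tool --series '[[[0,0,0,0,0,0],[0,0,0,0,0,0],[0,0,0,0,0,0],[0,0,0,0,0,0],[0,0,0,0,0,0]]]'

```text
time: 2.02
position: [0.5448, 0.0411, 0.2503]
orientation: [2.187, 2.255, 0.0]
contact_force: [0.2, -0.5, -0.4]
width: 0.998
grip_force: 0.0
```

```bash
python3 -c "
from h import *
o=manip.observe(); f=save('wrist','w1'); T=wristT(o,f)
import pickle; pickle.dump((o,f),open('w1.pkl','wb'))
print(proj(f,[[.5655,.017,.135],[.6355,-.092,.136]],np.linalg.inv(T)))
plan([.5655,.017,.25],0.6)"
```

```text
[[277.57551598 216.98302197]
 [340.11452206 319.65036845]]
at [0.5449 0.0409 0.2503] row [-0.0245, 0.0199, 0.0003, 0.0001, 0.0, 0.0064]
```

View pics/w1.png

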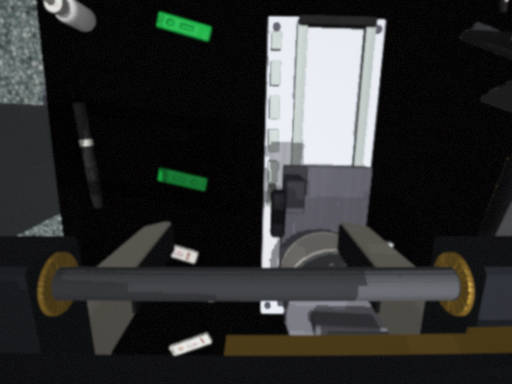

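```bash
python3 -c "
from h import *
import pickle; o,f=pickle.load(open('w1.pkl','rb')); T=wristT(o,f)
g=f['pixels'].max(2)[180:250,262:300]
print(g[::3,::2])
print(ray(f,[[278.5,192],[278.5,236],[272,213],[285,213]],.142,T).round(4))"
```

```text
[[ 25 134 160 139 173 135 130 131 170 173 109  39  37  45  49  48  47  47
   46]
 [ 31 138 172 129 101 100 104 153 174 172 108  40  46  66  69  69  70  66
   67]
 [ 34 142 167 104  72  70  72 116 145 151  98  38  46  64  70  72  70  71
   69]
 [ 34 137 162 101  78  65  52  66  87  86  53  34  41  54  59  62  65  68
   70]
 [ 27 115 123  89  64  33  24  28  29  25  24  23  40  52  56  55  58  67
   71]
 [ 32 117 121 100  61  28  36  44  43  41  38  33  36  55  56  55  57  67
   69]
 [ 28 116 124 104  70  30  37  47  45  41  41  31  37  54  56  57  55  63
   63]
 [ 36 121 121 112  99  34  38  46  44  41  41  33  39  52  56  57  55  56
   55]
 [ 44 156 183 177 139  40  35  39  40  37  37  30  42  54  54  55  55  57
   55]
 [ 58 177 233 230 155  40  34  37  38  36  37  30  55  62  64  66  64  63
   64]
 [ 77 209 238 236 165  38  20  22  25  23  22  24  72  94  94  94  95  96
   93]
 [ 89 216 238 237 158  31  18  22  20  20  20  26  73  85  87  87  86  92
   94]
 [101 221 238 236 150  24  17  22  17  18  18  33  86  99  99  97  97 100
   99]
 [112 224 238 237 150  23  20  20  22  18  20  
[... 241 characters left out ...]
  53  94  96  98 107 106  98
   99]
 [128 230 239 230 119  27  32  35  34  35  29  55  96  99  98 103 104  92
   79]
 [124 229 239 237 166  46  36  35  33  31  33  68  94  98  93  87  77  62
   57]
 [126 228 239 238 230 191 159 150 121  58  69  91  92  86  63  54  54  55
   58]
 [131 229 240 238 237 236 234 221 153  83  85  88  68  57  55  53  60  81
  102]
 [140 231 239 237 236 237 229 180 134  83  71  57  53  57  56  80 108 103
   93]
 [148 231 240 237 236 235 182 141 130  73  55  55  57  67 100 115 106 104
  102]
 [159 231 238 237 234 192 146 139 128  73  66  66  74 114 112 104 104 104
  103]]
[[0.5646 0.043  0.142 ]
 [0.5667 0.0006 0.142 ]
 [0.5596 0.0229 0.142 ]
 [0.5715 0.0233 0.142 ]]
```

```bash
python3 -c "
from h import *
plan([.5656,.018,.116],0.6)"
```

```text
at [0.5449 0.0409 0.2503] row [-0.0235, 0.02, 0.1343, 0.0001, 0.0, 0.0064]
```

>>> servo_tool --series '[[[-0.0235,0.02,0.02,0,0,0.0064],[-0.0235,0.02,0.05,0,0,0.0064],[-0.0235,0.02,0.09,0,0,0.0064],[-0.0235,0.02,0.12,0,0,0.0064],[-0.0235,0.02,0.1343,0,0,0.0064]]]'

```text
time: 2.7
position: [0.5648, 0.0177, 0.1141]
orientation: [-2.209, -2.231, 0.002]
contact_force: [0.7, 0.7, 0.1]
width: 1.002
grip_force: 0.0
```

>>> servo_tool --series '[[[0,0,0,0,0,0],[0,0,0,0,0,0],[0,0,0,0,0,0],[0,0,0,0,0,0],[0,0,0,0,0,0]]]' --claw 1 --newtons 30

```text
time: 3.32
position: [0.566, 0.0174, 0.1162]
orientation: [2.21, 2.232, 0.001]
contact_force: [-0.0, 0.7, -0.7]
width: 0.511
grip_force: 0.0
```

>>> servo_tool --series '[[[0,0,0,0,0,0],[0,0,0,0,0,0],[0,0,0,0,0,0],[0,0,0,0,0,0],[0,0,0,0,0,0]]]'

```text
time: 3.95
position: [0.5662, 0.0174, 0.1157]
orientation: [2.21, 2.232, 0.001]
contact_force: [2.2, 0.2, -1.4]
width: 0.15
grip_force: 30.0
```

>>> servo_tool --series '[[[0,0,-0.004,0,0,0],[0,0,-0.008,0,0,0],[0,0,-0.0125,0,0,0],[0,0,-0.0125,0,0,0],[0,0,-0.0125,0,0,0]]]'

```text
time: 4.58
position: [0.5662, 0.0174, 0.1282]
orientation: [2.21, 2.232, 0.001]
contact_force: [6.7, 0.1, -5.5]
width: 0.149
grip_force: 30.0
```

```bash
python3 -c "
from h import *
plan([.5662-.0017,.1774,.1285],0.6);plan([.5662-.0017,.1774,.116],0.6);print(manip.observe()['contact_force'])"
```

```text
at [0.5662 0.0174 0.1282] row [0.16, -0.0002, -0.0003, 0.0003, 0.0, -0.0003]
at [0.5662 0.0174 0.1282] row [0.16, -0.0002, 0.0122, 0.0003, 0.0, -0.0003]
[ 6.69305454  0.13460437 -5.52384287]
```

>>> servo_tool --series '[[[0.01,0.0005,0,0,0,0],[0.03,0.0005,0,0,0,0],[0.05,0.0005,0,0,0,0],[0.07,0.0005,0,0,0,0],[0.09,0.0005,0,0,0,0]]]'

```text
time: 5.2
position: [0.5652, 0.1088, 0.1281]
orientation: [2.21, 2.233, -0.001]
contact_force: [4.5, -2.1, -5.4]
width: 0.148
grip_force: 30.0
```

>>> servo_tool --series '[[[0.02,0,0,0,0,0],[0.04,0,0,0,0,0],[0.06,0,0,0,0,0],[0.07,0,0,0,0,0],[0.07,0,0,0,0,0]]]'

```text
time: 5.82
position: [0.5645, 0.1789, 0.1281]
orientation: [-2.209, -2.233, -0.001]
contact_force: [4.0, 0.9, -5.3]
width: 0.15
grip_force: 30.0
```

>>> servo_tool --series '[[[0,0,0,0,0,0],[0,0,0.004,0,0,0],[0,0,0.008,0,0,0],[0,0,0.0115,0,0,0],[0,0,0.0115,0,0,0]]]'

```text
time: 6.45
position: [0.5645, 0.1771, 0.1165]
orientation: [-2.211, -2.232, 0.001]
contact_force: [0.3, -0.4, -2.1]
width: 0.146
grip_force: 30.0
```

>>> servo_tool --series '[[[0,0,0,0,0,0],[0,0,0,0,0,0],[0,0,0,0,0,0],[0,0,0,0,0,0],[0,0,0,0,0,0]]]' --claw 0

```text
time: 7.08
position: [0.5647, 0.1774, 0.1168]
orientation: [2.211, 2.232, -0.0]
contact_force: [0.1, -0.2, -0.8]
width: 0.634
grip_force: 0.0
```

>>> servo_tool --series '[[[0,0,-0.01,0,0,0],[0,0,-0.05,0,0,0],[0,0,-0.1,0,0,0],[0,0,-0.15,0,0,0],[0,0,-0.15,0,0,0]]]'

```text
time: 7.7
position: [0.5672, 0.1778, 0.2726]
orientation: [2.206, 2.228, 0.013]
contact_force: [1.3, 0.0, 0.1]
width: 0.997
grip_force: 0.0
```

```bash
python3 -c "
from h import *
plan([.6346,.0678,.26],-89.4)"
```

```text
at [0.5672 0.1778 0.2726] row [-0.1107, 0.0662, 0.0132, 0.0023, -0.0029, 0.4998]
```

>>> servo_tool --series '[[[-0.02,0.01,0,0,0,0.05],[-0.04,0.02,0,0,0,0.1],[-0.06,0.03,0,0,0,0.15],[-0.08,0.05,0,0,0,0.2],[-0.1107,0.0662,0,0,0,0.25]]]'

```text
time: 8.32
position: [0.632, 0.0672, 0.2657]
orientation: [-2.898, -1.21, 0.002]
contact_force: [-0.0, -0.7, 0.3]
width: 1.004
grip_force: 0.0
```

>>> servo_tool --series '[[[0,0,0,0,0,0.05],[0,0,0,0,0,0.1],[0,0,0,0,0,0.15],[0,0,0,0,0,0.2],[0,0,0,0,0,0.25]]]'

```text
time: 8.95
position: [0.6315, 0.0673, 0.2656]
orientation: [-3.141, -0.007, 0.003]
contact_force: [-0.5, -0.3, -0.1]
width: 1.003
grip_force: 0.0
```

>>> servo_tool --series '[[[0,0,0,0,0,0],[0,0,0,0,0,0],[0,0,0,0,0,0],[0,0,0,0,0,0],[0,0,0,0,0,0]]]'

```text
time: 9.57
position: [0.632, 0.0674, 0.2668]
orientation: [-3.142, -0.016, -0.0]
contact_force: [-0.3, 0.6, 0.5]
width: 0.998
grip_force: 0.0
```

```bash
python3 -c "
from h import *
o=manip.observe(); f=save('wrist','w2'); T=wristT(o,f)
import pickle; pickle.dump((o,f),open('w2.pkl','wb'))
print(proj(f,[[.6346,.0678,.162],[.6026,.0674,.162]],np.linalg.inv(T)))
print(o['q'].round(2))
plan([.6346,.0678,.1385],-89.4)"
```

```text
[[256.44954585 189.02654093]
 [256.50198877 223.12916114]]
[-0.07  0.39  1.23  0.    1.52  1.49]
at [0.632  0.0673 0.2668] row [0.0026, -0.0005, 0.1283, 0.0, 0.0, -0.0002]
```

View pics/w2.png

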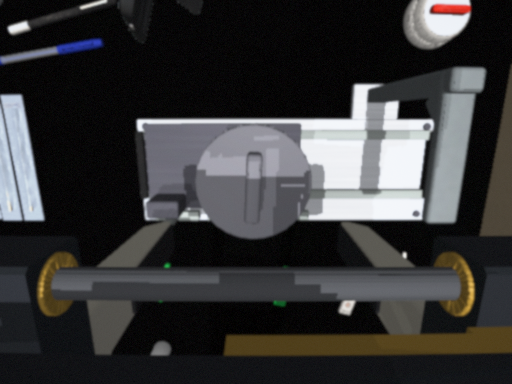

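```bash
python3 -c "
from h import *
import pickle; o,f=pickle.load(open('w2.pkl','rb')); T=wristT(o,f)
g=cv2.cvtColor(f['pixels'],cv2.COLOR_RGB2GRAY)
for r in (148,151,154,158,165,175,185,195,205,215,221,224): print(r,g[r,240:268])
w=ray(f,[[196.5,182],[312,182],[254,124],[254,239]],.136,T);print(w.round(4))
"
```

```text
148 [148 147 148 148 147 148 148 149 148 148 148 148 148 148 148 148 147 148
 148 147 147 147 149 148 148 149 153 157]
151 [147 148 146 147 148 148 147 146 137 125 115 115 116 119 118 118 118 118
 124 132 138 145 147 147 148 155 164 168]
154 [147 146 147 148 147 145 135 114  92  84  88  89  87  86  85  85  83  84
  82  80  84 105 133 145 148 153 163 168]
158 [169 169 169 168 167 158 135 118 124 133 140 142 142 142 143 143 141 142
 141 136 127 115 118 135 147 152 161 168]
165 [168 168 168 168 165 153 128 127 146 160 166 166 165 165 165 164 165 163
 156 140 128 118 126 138 146 152 161 167]
175 [140 140 140 140 140 130 120 123 133 152 165 164 164 165 163 164 163 160
 157 143 122 113 125 135 138 143 152 158]
185 [105 104 105 105  99  88  84  95  98 103 103 102 104 102 101 100 101  99
  96  83  75  74  78  80  84  88  99 103]
195 [105 103 104 103  96  87  87  96 103 103 103 104 101 102 101 101  98  98
  91  81  74  77  82  88  97 104 103 105]
205 [106 103 103 100  92  84  90  98 103 104 103 102 101 100 100  99  98  94
  84  76  76  79  88  97 102 102 102 103]
215 [102 103 104  98  87  87  94  98 103 103 100 102 102 100 100  98  98  90
  83  84  95 102 103 103 103 103 103 104]
221 [105 103 102  99  93  90  94  97  99  99 100  97 100  97  97  98  93  87
  87  93 100 102 103 103 101 101 101 102]
224 [103 104 102 104 102 102  99 100 102 102 101  99  96  93  95  95  97  99
 100 101 102 103 103 102 102 101 101 102]
[[0.635  0.1259 0.136 ]
 [0.6362 0.0138 0.136 ]
 [0.6905 0.0706 0.136 ]
 [0.5765 0.0696 0.136 ]]
```

```bash
python3 -c "
from h import *
plan([.6342,.0695,.1385],-91.5)
"
```

```text
at [0.632  0.0673 0.2668] row [0.0022, -0.0022, 0.1283, 0.0, 0.0, 0.0115]
```

>>> servo_tool --series '[[[0.0022,-0.0022,0.03,0,0,0.0115],[0.0022,-0.0022,0.06,0,0,0.0115],[0.0022,-0.0022,0.09,0,0,0.0115],[0.0022,-0.0022,0.115,0,0,0.0115],[0.0022,-0.0022,0.1283,0,0,0.0115]]]'

```text
time: 10.25
position: [0.6335, 0.0696, 0.1369]
orientation: [-3.141, 0.041, 0.003]
contact_force: [-0.2, 0.0, -0.0]
width: 0.997
grip_force: 0.0
```

>>> servo_tool --series '[[[0,0,0,0,0,0],[0,0,0,0,0,0],[0,0,0,0,0,0],[0,0,0,0,0,0],[0,0,0,0,0,0]]]' --claw 1 --newtons 20

```text
time: 10.88
position: [0.6343, 0.0696, 0.1388]
orientation: [-3.141, 0.042, -0.001]
contact_force: [-0.0, 0.7, 0.2]
width: 0.514
grip_force: 0.0
```

>>> servo_tool --series '[[[0,0,0,0,0,0],[0,0,0,0,0,0],[0,0,0,0,0,0],[0,0,0,0,0,0],[0,0,0,0,0,0]]]'

```text
time: 11.5
position: [0.6342, 0.0697, 0.1384]
orientation: [-3.141, 0.042, 0.0]
contact_force: [0.7, 0.2, -0.3]
width: 0.154
grip_force: 20.0
```

>>> servo_tool --series '[[[0,0,0,0,0,0],[0,0,0.002,0,0,0],[0,0,0.004,0,0,0],[0,0,0.007,0,0,0],[0,0,0.007,0,0,0]]]' --newtons 55

```text
time: 12.12
position: [0.6343, 0.0696, 0.1327]
orientation: [3.141, -0.042, 0.002]
contact_force: [-3.6, 0.0, 8.2]
width: 0.146
grip_force: 55.0
```

>>> servo_tool --series '[[[0,0,0,0,0,0],[0,0,0,0,0,0],[0,0,0,0,0,0],[0,0,0,0,0,0],[0,0,0,0,0,0]]]'

```text
time: 12.75
position: [0.6342, 0.0696, 0.1329]
orientation: [3.141, -0.041, 0.002]
contact_force: [-2.8, -0.1, 9.5]
width: 0.146
grip_force: 55.0
```

>>> servo_tool --series '[[[0,0,0.0015,0,0,0],[0,0,0.0015,0,0,0],[0,0,0.0015,0,0,0],[0,0,0.0015,0,0,0],[0,0,0.0015,0,0,0]]]'

```text
time: 13.38
position: [0.6343, 0.0696, 0.1317]
orientation: [3.141, -0.041, 0.002]
contact_force: [-5.6, 1.2, 10.5]
width: 0.146
grip_force: 55.0
```

>>> servo_tool --series '[[[0,0,0,0,0,-0.03],[0,0,0,0,0,-0.06],[0,0,0,0,0,-0.09],[0,0,0,0,0,-0.09],[0,0,0,0,0,-0.09]]]'

```text
time: 14.0
position: [0.6358, 0.0694, 0.1322]
orientation: [3.115, 0.401, 0.007]
contact_force: [-0.3, 0.4, 9.7]
width: 0.146
grip_force: 55.0
```

```bash
python3 -c "
from h import *
o=manip.observe();print(o['ft_torque'],o['contact_force'])"
```

```text
[ 0.03437364  0.48093969 -0.07113637] [-0.3380532   0.37489675  9.74282626]
```

>>> servo_tool --series '[[[0,0,0,0,0,-0.04],[0,0,0,0,0,-0.08],[0,0,0,0,0,-0.12],[0,0,0,0,0,-0.16],[0,0,0,0,0,-0.16]]]'

```text
time: 14.62
position: [0.6359, 0.0694, 0.1322]
orientation: [2.915, 1.165, 0.007]
contact_force: [-0.3, -0.3, 9.7]
width: 0.147
grip_force: 55.0
```

>>> servo_tool --series '[[[0,0,0,0,0,-0.04],[0,0,0,0,0,-0.08],[0,0,0,0,0,-0.12],[0,0,0,0,0,-0.13],[0,0,0,0,0,-0.13]]]'

```text
time: 15.25
position: [0.6359, 0.0694, 0.1322]
orientation: [2.619, 1.73, 0.006]
contact_force: [-0.5, 0.5, 9.7]
width: 0.145
grip_force: 55.0
```

```bash
python3 -c "
from h import *
o=manip.observe();print(o['ft_torque'],o['contact_force'])"
```

```text
[ 0.02516505  0.42215776 -0.2089988 ] [-0.5318801   0.46515541  9.65010336]
```

>>> servo_tool --series '[[[0,0,-0.01,0,0,0],[0,0,-0.03,0,0,0],[0,0,-0.06,0,0,0],[0,0,-0.09,0,0,0],[0,0,-0.1,0,0,0]]]'

```text
time: 15.88
position: [0.635, 0.0695, 0.2315]
orientation: [2.62, 1.731, 0.003]
contact_force: [0.3, 0.1, -1.4]
width: 0.148
grip_force: 55.0
```

```bash
python3 -c "
from h import *
import pickle
f=pickle.load(open('d.pkl','rb'))['top']
print(ray(f,[[175,246],[160,178],[136,178],[215,255]],.01).round(3))
o=manip.observe();print(o['ft_torque'],o['contact_force'],o['q'].round(2))
plan([.46,.33,.2],-23);plan([.46,.33,.2],30)
save('top','t2')"
```

```text
[[0.352 0.33  0.01 ]
 [0.544 0.373 0.01 ]
 [0.545 0.442 0.01 ]
 [0.326 0.218 0.01 ]]
[-0.05338031  0.08828683 -0.01338688] [ 0.28840064  0.06043979 -1.44207056] [-0.07  0.41  1.29 -0.    1.44  0.34]
at [0.635  0.0695 0.2315] row [0.1709, -0.2633, 0.0309, 0.0008, -0.0002, -0.0006]
at [0.635  0.0695 0.2315] row [0.1709, -0.2633, 0.0309, 0.0009, 0.0002, -0.295]
```

View pics/t2.png

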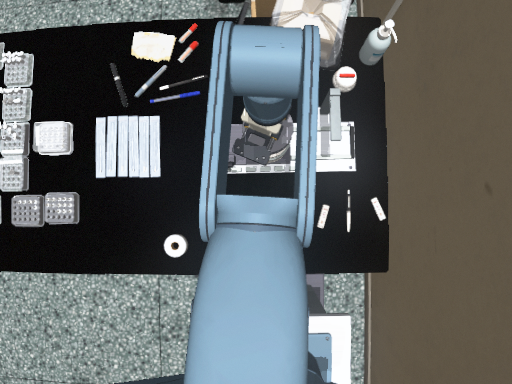

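>>> servo_tool --series '[[[0.02,-0.03,0,0,0,0],[0.05,-0.08,0,0,0,0],[0.08,-0.125,0,0,0,0],[0.11,-0.17,0,0,0,0],[0.14,-0.215,0,0,0,0]]]'

```text
time: 16.55
position: [0.4896, 0.2837, 0.2282]
orientation: [-2.621, -1.731, 0.004]
contact_force: [1.3, 0.6, -1.1]
width: 0.146
grip_force: 55.0
```

>>> servo_tool --series '[[[0.02,-0.03,0.01,0,0,0],[0.031,-0.053,0.03,0,0,0],[0.031,-0.053,0.06,0,0,0],[0.031,-0.053,0.09,0,0,0],[0.031,-0.053,0.12,0,0,0]]]'

```text
time: 17.18
position: [0.4537, 0.3317, 0.1074]
orientation: [-2.621, -1.732, 0.004]
contact_force: [0.2, 0.9, -1.9]
width: 0.147
grip_force: 55.0
```

>>> servo_tool --series '[[[0,0,0,0,0,0],[0,0,0,0,0,0],[0,0,0,0,0,0],[0,0,0,0,0,0],[0,0,0,0,0,0]]]'

```text
time: 17.8
position: [0.4551, 0.3322, 0.1106]
orientation: [2.621, 1.731, 0.002]
contact_force: [-0.3, 0.4, -2.3]
width: 0.147
grip_force: 55.0
```

```bash
python3 -c "
from h import *
plan([.46,.335,.0355],-23.1);print(manip.observe()['q'].round(2))"
```

```text
at [0.4551 0.3322 0.1106] row [0.0044, 0.0033, 0.0751, 0.0003, -0.0003, -0.0001]
[ 0.43  0.38  1.65 -0.    1.11  0.84]
```

>>> servo_tool --series '[[[0.0044,0,0.03,0,0,0],[0.0044,0,0.055,0,0,0],[0.0044,0,0.07,0,0,0],[0.0044,0,0.075,0,0,0],[0.0044,0,0.075,0,0,0]]]'

```text
time: 18.42
position: [0.457, 0.3363, 0.0354]
orientation: [2.621, 1.731, 0.001]
contact_force: [-0.2, 0.4, -1.3]
width: 0.146
grip_force: 55.0
```

>>> servo_tool --series '[[[0,0,0,0,0,0],[0,0,0,0,0,0],[0,0,0,0,0,0],[0,0,0,0,0,0],[0,0,0,0,0,0]]]'

```text
time: 19.05
position: [0.4566, 0.3361, 0.035]
orientation: [2.622, 1.731, 0.0]
contact_force: [1.1, -0.2, -1.9]
width: 0.146
grip_force: 55.0
```

>>> servo_tool --series '[[[0,0,0.001,0,0,0],[0,0,0.001,0,0,0],[0,0,0.001,0,0,0],[0,0,0.001,0,0,0],[0,0,0.001,0,0,0]]]'

```text
time: 19.68
position: [0.4567, 0.3362, 0.0343]
orientation: [2.621, 1.731, 0.001]
contact_force: [-1.1, -1.2, 5.3]
width: 0.151
grip_force: 55.0
```

>>> servo_tool --series '[[[0,0,0,0,0,0],[0,0,0,0,0,0],[0,0,0,0,0,0],[0,0,0,0,0,0],[0,0,0,0,0,0]]]' --claw 0.4

```text
time: 20.3
position: [0.4566, 0.3361, 0.0339]
orientation: [-2.622, -1.731, 0.0]
contact_force: [0.0, -0.6, 1.1]
width: 0.588
grip_force: 0.0
```

>>> servo_tool --series '[[[0,0,-0.02,0,0,0],[0,0,-0.06,0,0,0],[0,0,-0.11,0,0,0],[0,0,-0.16,0,0,0],[0,0,-0.18,0,0,0]]]'

```text
time: 20.92
position: [0.4579, 0.3368, 0.2177]
orientation: [2.621, 1.731, 0.009]
contact_force: [0.5, -0.1, -0.6]
width: 0.601
grip_force: 0.0
```

```bash
python3 -c "
from h import *
plan([.40,-.13,.23],0);plan([.40,-.13,.23],73.9);plan([.40,-.13,.23],-64);print(manip.observe()['q'].round(2))"
```

```text
at [0.4579 0.3368 0.2177] row [-0.452, 0.1301, -0.0138, 0.0015, -0.0011, -0.1284]
at [0.4579 0.3368 0.2177] row [-0.452, 0.1301, -0.0138, 0.0021, -0.0, -0.539]
at [0.4579 0.3368 0.2177] row [-0.452, 0.1301, -0.0138, 0.0007, -0.0017, 0.2271]
[0.44 0.29 1.5  0.   1.35 0.84]
```

```bash
python3 -c "
from h import *
plan([.37,-.15,.23],-80)"
```

```text
at [0.4579 0.3368 0.2177] row [-0.4821, 0.1103, -0.014, 0.0004, -0.0018, 0.316]
```

>>> servo_tool --series '[[[-0.05,0.01,-0.01,0,0,0.05],[-0.1,0.02,-0.014,0,0,0.1],[-0.15,0.035,-0.014,0,0,0.15],[-0.2,0.045,-0.014,0,0,0.2],[-0.26,0.06,-0.014,0,0,0.25]]]' --claw 0.5

```text
time: 21.55
position: [0.4092, 0.0722, 0.2281]
orientation: [3.085, 0.59, 0.002]
contact_force: [1.1, -1.2, -0.9]
width: 0.5
grip_force: 0.0
```

```bash
python3 -c "
from h import *
plan([.37,-.15,.23],-80)"
```

```text
at [0.4092 0.0722 0.2281] row [-0.1185, 0.1921, -0.0019, 0.0001, -0.0003, 0.0648]
```

>>> servo_tool --series '[[[-0.02,0.04,0,0,0,0.03],[-0.05,0.08,0,0,0,0.065],[-0.08,0.13,0,0,0,0.065],[-0.1,0.165,0,0,0,0.065],[-0.1185,0.1921,0,0,0,0.065]]]'

```text
time: 22.18
position: [0.3709, -0.1508, 0.2281]
orientation: [3.129, 0.276, 0.001]
contact_force: [1.1, 0.4, -0.2]
width: 0.499
grip_force: 0.0
```

>>> servo_tool --series '[[[0,0,0,0,0,0],[0,0,0,0,0,0],[0,0,0,0,0,0],[0,0,0,0,0,0],[0,0,0,0,0,0]]]'

```text
time: 22.8
position: [0.3715, -0.1484, 0.228]
orientation: [3.129, 0.281, 0.0]
contact_force: [-0.2, 0.6, 0.2]
width: 0.499
grip_force: 0.0
```

```bash
cat > cas.py <<'E'
from h import *
def cas(name):
    o=manip.observe(); f=save('wrist',name); T=wristT(o,f); im=f['pixels']
    m=((im.min(2)>110)&(im.max(2).astype(int)-im.min(2)<90)).astype('uint8'); m[235:]=0
    n,l,s,c=cv2.connectedComponentsWithStats(m)
    for i in range(1,n):
        if s[i,4]<150: continue
        ys,xs=np.where(l==i); w=ray(f,np.c_[xs,ys],.005,T); r=cv2.minAreaRect((w[:,:2]*1000).astype('float32'))
        print(c[i].round(0),s[i,4],np.round(r[0],1),np.round(r[1],1),round(r[2],1))
E
python3 -c "
from cas import *
cas('w3');plan([.37,-.15,.23],-80)"
```

```text
[281.   5.] 757 [ 556.5 -129. ] [15.5 96.7] 10.3
[437. 125.] 34313 [ 466.1 -359.9] [283.3 238.2] 10.0
[276.  88.] 185 [ 471.7 -152.9] [ 7.2 36.1] 88.1
[211. 112.] 1019 [431.1 -81.4] [21.2 68.9] 73.5
[340. 119.] 1004 [ 450.2 -237.5] [68.9 21.4] 23.8
[266. 133.] 474 [ 416.  -151.7] [12.4 62.1] 89.0
[ 80. 179.] 236 [321.   70.5] [16.9 49.2] 10.2
[ 73. 223.] 3639 [273.1  40.3] [ 46.2 286.7] 10.5
[313. 229.] 288 [ 309.1 -238.2] [16.8 40.4] 10.2
at [ 0.3714 -0.1485  0.228 ] row [-0.0017, 0.0012, -0.002, 0.0, -0.0, 0.0013]
```

View pics/w3.png

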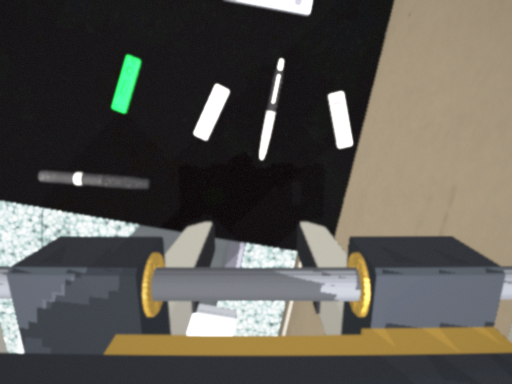

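```bash
python3 -c "
from h import *
plan([.4311,-.0814,.002],-106.5)"
```

```text
at [ 0.3714 -0.1485  0.228 ] row [0.0706, -0.0555, 0.226, 0.0, -0.0, 0.1485]
```

>>> servo_tool --series '[[[0.03,-0.02,0,0,0,0.05],[0.0706,-0.0555,0.02,0,0,0.1],[0.0706,-0.0555,0.06,0,0,0.1485],[0.0706,-0.0555,0.11,0,0,0.1485],[0.0706,-0.0555,0.15,0,0,0.1485]]]' --claw 0.55

```text
time: 23.48
position: [0.4307, -0.0812, 0.0764]
orientation: [-3.109, 0.451, 0.001]
contact_force: [0.3, -0.4, 1.6]
width: 0.446
grip_force: 0.0
```

>>> servo_tool --series '[[[0,0,0.02,0,0,0],[0,0,0.03,0,0,0],[0,0,0.04,0,0,0],[0,0,0.045,0,0,0],[0,0,0.045,0,0,0]]]'

```text
time: 24.1
position: [0.4312, -0.082, 0.0331]
orientation: [3.109, -0.452, 0.001]
contact_force: [1.2, -0.2, 1.1]
width: 0.452
grip_force: 0.0
```

```bash
python3 -c "
from cas import *
plan([.4311,-.0814,.002],-106.5); save('side','s3')"
```

```text
at [ 0.4312 -0.082   0.0331] row [-0.0002, -0.0006, 0.0311, 0.0, -0.0001, -0.0003]
```

>>> servo_tool --series '[[[0,-0.0006,0.015,0,0,0],[0,-0.0006,0.025,0,0,0],[0,-0.0006,0.0308,0,0,0],[0,-0.0006,0.0308,0,0,0],[0,-0.0006,0.0308,0,0,0]]]'

```text
time: 24.78
position: [0.4314, -0.0814, 0.0024]
orientation: [3.109, -0.452, 0.001]
contact_force: [0.1, 0.1, 0.4]
width: 0.448
grip_force: 0.0
```

>>> servo_tool --series '[[[0,0,0,0,0,0],[0,0,0,0,0,0],[0,0,0,0,0,0],[0,0,0,0,0,0],[0,0,0,0,0,0]]]' --claw 1 --newtons 15

```text
time: 25.4
position: [0.4313, -0.0814, 0.0023]
orientation: [3.109, -0.452, 0.0]
contact_force: [0.0, -1.5, 1.6]
width: 0.189
grip_force: 15.0
```

>>> servo_tool --series '[[[0,0,0,0,0,0],[0,0,-0.03,0,0,0],[0,0,-0.08,0,0,0],[0,0,-0.14,0,0,0],[0,0,-0.19,0,0,0]]]'

```text
time: 26.02
position: [0.4311, -0.0813, 0.1943]
orientation: [3.109, -0.452, 0.002]
contact_force: [1.1, -0.3, -0.8]
width: 0.19
grip_force: 15.0
```

```bash
python3 -c "
from h import *
plan([.6355,.0694,.18],-90)"
```

```text
at [ 0.4311 -0.0813  0.1943] row [0.153, -0.2026, 0.0144, 0.0001, -0.0003, -0.0919]
```

>>> servo_tool --series '[[[0.03,-0.04,0,0,0,-0.03],[0.06,-0.08,0,0,0,-0.06],[0.09,-0.12,0,0,0,-0.09],[0.12,-0.16,0,0,0,-0.09],[0.153,-0.2026,0,0,0,-0.092]]]'

```text
time: 26.65
position: [0.6364, 0.0704, 0.1917]
orientation: [3.141, 0.0, -0.001]
contact_force: [0.2, -0.1, 0.6]
width: 0.191
grip_force: 15.0
```

>>> servo_tool --series '[[[0,0,0,0,0,0],[0,0,0,0,0,0],[0,0,0,0,0,0],[0,0,0,0,0,0],[0,0,0,0,0,0]]]'

```text
time: 27.28
position: [0.6352, 0.0687, 0.1927]
orientation: [3.142, -0.001, 0.001]
contact_force: [-0.5, 0.2, -0.8]
width: 0.189
grip_force: 15.0
```

```bash
python3 -c "
from h import *
save('side','s4')
plan([.6355,.0694,.107],-90)"
```

```text
at [0.6353 0.0688 0.1926] row [0.0002, -0.0006, 0.0856, 0.0, -0.0002, -0.0002]
```

View pics/s4.png

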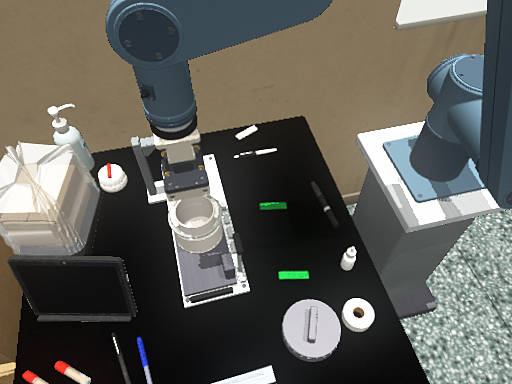

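>>> servo_tool --series '[[[0,0,0.02,0,0,0],[0,0,0.04,0,0,0],[0,0,0.06,0,0,0],[0,0,0.08,0,0,0],[0,0,0.0856,0,0,0]]]'

```text
time: 27.95
position: [0.6346, 0.0692, 0.1053]
orientation: [-3.141, 0.0, 0.004]
contact_force: [0.3, 0.4, -0.8]
width: 0.189
grip_force: 15.0
```

>>> servo_tool --series '[[[0,0,0,0,0,0],[0,0,0,0,0,0],[0,0,0,0,0,0],[0,0,0,0,0,0],[0,0,0,0,0,0]]]'

```text
time: 28.58
position: [0.6356, 0.0693, 0.1067]
orientation: [3.142, 0.0, 0.0]
contact_force: [-0.1, -0.3, 0.1]
width: 0.191
grip_force: 15.0
```

>>> servo_tool --series '[[[0,0,0,0,0,0],[0,0,0,0,0,0],[0,0,0,0,0,0],[0,0,0,0,0,0],[0,0,0,0,0,0]]]' --claw 0.7

```text
time: 29.2
position: [0.6355, 0.0693, 0.1065]
orientation: [-3.142, -0.0, 0.0]
contact_force: [-0.4, -0.1, -0.0]
width: 0.299
grip_force: 0.0
```

>>> servo_tool --series '[[[0,0,-0.02,0,0,0],[0,0,-0.05,0,0,0],[0,0,-0.08,0,0,0],[0,0,-0.11,0,0,0],[0,0,-0.11,0,0,0]]]'

```text
time: 29.82
position: [0.6371, 0.0692, 0.2195]
orientation: [3.141, 0.0, 0.009]
contact_force: [0.7, 0.2, 0.7]
width: 0.298
grip_force: 0.0
```

```bash
python3 -c "
from h import *
plan([.40,-.21,.21],-66)"
```

```text
at [0.6371 0.0692 0.2195] row [-0.2373, 0.2792, 0.0082, 0.0005, -0.0018, -0.1332]
```

>>> servo_tool --series '[[[-0.03,0.035,0,0,0,-0.03],[-0.07,0.08,0,0,0,-0.06],[-0.11,0.13,0,0,0,-0.09],[-0.15,0.175,0,0,0,-0.133],[-0.19,0.22,0,0,0,-0.133]]]' --claw 0.55

```text
time: 30.45
position: [0.4435, -0.1516, 0.2152]
orientation: [-3.072, -0.654, 0.002]
contact_force: [0.8, -0.8, 0.1]
width: 0.449
grip_force: 0.0
```

```bash
python3 -c "
from h import *
plan([.39,-.21,.21],-66)"
```

```text
at [ 0.4435 -0.1516  0.2152] row [-0.0727, 0.0316, 0.0052, -0.0004, 0.0004, 0.0003]
```

>>> servo_tool --series '[[[-0.03,0.015,0,0,0,0],[-0.07,0.03,0,0,0,0],[-0.07,0.03,0,0,0,0],[-0.07,0.03,0,0,0,0],[-0.07,0.03,0,0,0,0]]]'

```text
time: 31.08
position: [0.3943, -0.2057, 0.2161]
orientation: [-3.072, -0.654, 0.0]
contact_force: [-0.5, -0.6, -0.8]
width: 0.452
grip_force: 0.0
```

>>> servo_tool --series '[[[0,0,0,0,0,0],[0,0,0,0,0,0],[0,0,0,0,0,0],[0,0,0,0,0,0],[0,0,0,0,0,0]]]'

```text
time: 31.7
position: [0.3938, -0.2066, 0.2165]
orientation: [-3.073, -0.652, 0.0]
contact_force: [-0.2, 0.7, -0.2]
width: 0.448
grip_force: 0.0
```

```bash
python3 -c "
from cas import *
cas('w4');plan([.4502,-.2375,.002],-66.2)"
```

```text
[274.   9.] 1105 [ 559.2 -145. ] [27.2 78.4] 24.0
[422. 130.] 40808 [ 519.3 -350.6] [275. 302.] 23.8
[244.  85.] 326 [ 479.6 -152.1] [ 8.6 55.1] 87.6
[223. 135.] 523 [ 416.  -151.5] [13.  62.8] 89.1
[300. 139.] 1026 [ 450.4 -237.6] [68.5 21.1] 24.1
[ 21. 135.] 407 [321.  72.] [18.7 52.9] 13.8
[ 55. 211.] 5856 [268.2 -12.6] [ 91. 217.] 24.2
[202. 229.] 309 [ 298.3 -169.3] [17.6 39.2] 24.0
at [ 0.3938 -0.2066  0.2165] row [0.039, 0.0511, 0.2146, 0.0, -0.0, 0.0008]
```

>>> servo_tool --series '[[[0.02,0.025,0.01,0,0,0],[0.039,0.051,0.06,0,0,0],[0.039,0.051,0.11,0,0,0],[0.039,0.051,0.16,0,0,0],[0.039,0.051,0.185,0,0,0]]]'

```text
time: 32.38
position: [0.4487, -0.2363, 0.0287]
orientation: [-3.07, -0.651, 0.004]
contact_force: [-0.3, -0.0, 0.2]
width: 0.448
grip_force: 0.0
```

>>> servo_tool --series '[[[0,0,0.01,0,0,0],[0,0,0.02,0,0,0],[0,0,0.0294,0,0,0],[0,0,0.0294,0,0,0],[0,0,0.0294,0,0,0]]]'

```text
time: 33.0
position: [0.4505, -0.2376, 0.0027]
orientation: [3.072, 0.652, 0.001]
contact_force: [0.3, -0.1, -0.0]
width: 0.449
grip_force: 0.0
```

>>> servo_tool --series '[[[0,0,0,0,0,0],[0,0,0,0,0,0],[0,0,0,0,0,0],[0,0,0,0,0,0],[0,0,0,0,0,0]]]' --claw 1 --newtons 15

```text
time: 33.62
position: [0.4503, -0.2374, 0.0023]
orientation: [3.073, 0.652, 0.0]
contact_force: [-0.2, -0.3, 3.0]
width: 0.191
grip_force: 15.0
```

>>> servo_tool --series '[[[0,0,0,0,0,0],[0,0,-0.03,0,0,0],[0,0,-0.08,0,0,0],[0,0,-0.14,0,0,0],[0,0,-0.19,0,0,0]]]'

```text
time: 34.25
position: [0.4501, -0.2373, 0.1942]
orientation: [3.073, 0.652, 0.001]
contact_force: [0.5, -0.8, -0.0]
width: 0.192
grip_force: 15.0
```

```bash
python3 -c "
from h import *
plan([.6355,.0694,.19],-90)"
```

```text
at [ 0.4501 -0.2373  0.1942] row [0.2939, -0.205, 0.0041, 0.0002, -0.0002, 0.1331]
```

>>> servo_tool --series '[[[0,0,-0.04,0,0,0],[0.045,-0.03,-0.04,0,0,0.03],[0.09,-0.065,-0.04,0,0,0.06],[0.135,-0.1,-0.04,0,0,0.1],[0.18,-0.13,-0.04,0,0,0.133]]]'

```text
time: 34.88
position: [0.5622, -0.0436, 0.232]
orientation: [-3.142, 0.005, 0.001]
contact_force: [0.3, -0.7, -0.9]
width: 0.188
grip_force: 15.0
```

```bash
python3 -c "
from h import *
plan([.6355,.0694,.23],-90)"
```

```text
at [ 0.5622 -0.0436  0.232 ] row [0.0729, -0.1133, 0.0019, -0.0, 0.0001, -0.0011]
```

>>> servo_tool --series '[[[0.03,-0.04,0,0,0,0],[0.055,-0.08,0,0,0,0],[0.07,-0.11,0,0,0,0],[0.07,-0.11,0,0,0,0],[0.07,-0.11,0,0,0,0]]]'

```text
time: 35.5
position: [0.6313, 0.0641, 0.2316]
orientation: [3.141, 0.001, -0.002]
contact_force: [0.8, -0.4, -0.3]
width: 0.191
grip_force: 15.0
```

>>> servo_tool --series '[[[0,0,0,0,0,0],[0,0,0,0,0,0],[0,0,0,0,0,0],[0,0,0,0,0,0],[0,0,0,0,0,0]]]'

```text
time: 36.12
position: [0.6318, 0.0645, 0.2322]
orientation: [3.142, 0.0, 0.0]
contact_force: [0.9, 0.6, 0.3]
width: 0.188
grip_force: 15.0
```

```bash
python3 -c "
from h import *
plan([.6355,.0694,.107],-90)"
```

```text
at [0.6318 0.0645 0.2322] row [0.0037, -0.0049, 0.1252, 0.0, -0.0, 0.0]
```

>>> servo_tool --series '[[[0.0037,-0.0049,0.01,0,0,0],[0.0037,-0.0049,0.05,0,0,0],[0.0037,-0.0049,0.08,0,0,0],[0.0037,-0.0049,0.11,0,0,0],[0.0037,-0.0049,0.125,0,0,0]]]'

```text
time: 36.75
position: [0.6343, 0.0699, 0.1045]
orientation: [-3.141, -0.001, 0.006]
contact_force: [0.6, -0.1, 0.2]
width: 0.189
grip_force: 15.0
```

>>> servo_tool --series '[[[0,0,0,0,0,0],[0,0,0,0,0,0],[0,0,0,0,0,0],[0,0,0,0,0,0],[0,0,0,0,0,0]]]'

```text
time: 37.38
position: [0.6357, 0.0694, 0.1076]
orientation: [3.142, 0.0, 0.001]
contact_force: [0.8, -0.0, -0.9]
width: 0.188
grip_force: 15.0
```

>>> servo_tool --series '[[[0,0,0,0,0,0],[0,0,0,0,0,0],[0,0,0,0,0,0],[0,0,0,0,0,0],[0,0,0,0,0,0]]]' --claw 0.7

```text
time: 38.0
position: [0.6355, 0.0695, 0.1071]
orientation: [3.142, 0.0, -0.0]
contact_force: [-0.3, -0.6, -0.8]
width: 0.302
grip_force: 0.0
```

>>> servo_tool --series '[[[0,0,-0.02,0,0,0],[0,0,-0.05,0,0,0],[0,0,-0.08,0,0,0],[0,0,-0.11,0,0,0],[-0.055,0,-0.13,0,0,0]]]'

```text
time: 38.62
position: [0.5828, 0.0689, 0.2376]
orientation: [3.141, -0.0, 0.004]
contact_force: [-0.4, -0.8, 0.6]
width: 0.3
grip_force: 0.0
```

>>> servo_tool --series '[[[0,0,0,0,0,0],[0,0,0,0,0,0],[0,0,0,0,0,0],[0,0,0,0,0,0],[0,0,0,0,0,0]]]'

```text
time: 39.25
position: [0.5808, 0.0694, 0.2365]
orientation: [-3.142, -0.0, 0.001]
contact_force: [-1.1, -0.3, 0.1]
width: 0.3
grip_force: 0.0
```

```bash
python3 -c "
from h import *
o=manip.observe(); f=save('wrist','w5'); T=wristT(o,f)
import pickle; pickle.dump((o,f),open('w5.pkl','wb'))
print(proj(f,[[.6355,.0694,.12],[.5955,.0694,.12],[.6755,.0694,.12]],np.linalg.inv(T)).round(1))
plan([.4566,.3361,.2],-23.1)"
```

```text
[[256.9 128.7]
 [256.8 173.1]
 [257.   81.2]]
at [0.5807 0.0694 0.2366] row [-0.124, -0.2667, 0.0367, -0.0002, 0.0002, -0.3716]
```

View pics/w5.png

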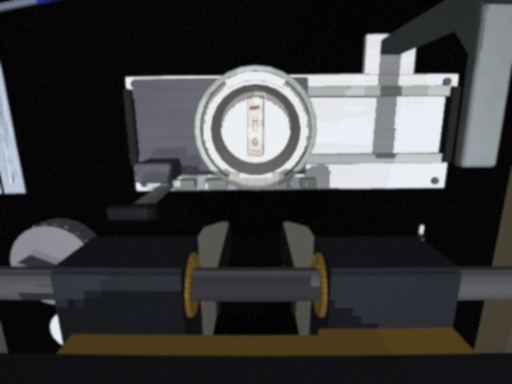

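>>> servo_tool --series '[[[-0.02,-0.04,0,0,0,-0.05],[-0.04,-0.09,0,0,0,-0.1],[-0.06,-0.14,0,0,0,-0.15],[-0.08,-0.18,0,0,0,-0.2],[-0.1,-0.22,0,0,0,-0.25]]]' --claw 0.4

```text
time: 39.92
position: [0.4798, 0.2909, 0.2371]
orientation: [-2.899, -1.21, -0.0]
contact_force: [0.7, 0.1, 0.3]
width: 0.598
grip_force: 0.0
```

>>> servo_tool --series '[[[0,0,0,0,0,-0.04],[0,0,0,0,0,-0.08],[0,0,0,0,0,-0.1216],[0,0,0,0,0,-0.1216],[0,0,0,0,0,-0.1216]]]'

```text
time: 40.55
position: [0.4806, 0.2894, 0.2371]
orientation: [2.623, 1.728, -0.0]
contact_force: [0.4, 0.3, 0.2]
width: 0.598
grip_force: 0.0
```

```bash
python3 -c "
from h import *
plan([.4566,.3361,.08],-23.1)"
```

```text
at [0.4806 0.2894 0.2371] row [0.0335, -0.0405, 0.1571, -0.0, 0.0, -0.0008]
```

>>> servo_tool --series '[[[0.0335,-0.0405,0.01,0,0,0],[0.0335,-0.0405,0.05,0,0,0],[0.0335,-0.0405,0.1,0,0,0],[0.0335,-0.0405,0.14,0,0,0],[0.0335,-0.0405,0.157,0,0,0]]]'

```text
time: 41.18
position: [0.455, 0.3354, 0.0779]
orientation: [-2.622, -1.729, 0.006]
contact_force: [-1.3, -0.9, 0.1]
width: 0.599
grip_force: 0.0
```

>>> servo_tool --series '[[[0,0,0,0,0,0],[0,0,0,0,0,0],[0,0,0,0,0,0],[0,0,0,0,0,0],[0,0,0,0,0,0]]]'

```text
time: 41.8
position: [0.4566, 0.3362, 0.0807]
orientation: [2.621, 1.732, 0.001]
contact_force: [0.8, -0.1, -0.2]
width: 0.601
grip_force: 0.0
```

```bash
python3 -c "
from h import *
plan([.4566,.3361,.0345],-23.1)"
```

```text
at [0.4566 0.3362 0.0807] row [-0.0002, 0.0, 0.0462, 0.0002, -0.0002, -0.0]
```

>>> servo_tool --series '[[[0,0,0.02,0,0,0],[0,0,0.035,0,0,0],[0,0,0.044,0,0,0],[0,0,0.046,0,0,0],[0,0,0.046,0,0,0]]]'

```text
time: 42.42
position: [0.4565, 0.3362, 0.0343]
orientation: [2.621, 1.732, 0.0]
contact_force: [0.5, -0.2, -0.1]
width: 0.597
grip_force: 0.0
```

>>> servo_tool --series '[[[0,0,0,0,0,0],[0,0,0,0,0,0],[0,0,0,0,0,0],[0,0,0,0,0,0],[0,0,0,0,0,0]]]' --claw 1 --newtons 55

```text
time: 43.05
position: [0.4564, 0.3361, 0.0342]
orientation: [2.621, 1.732, 0.0]
contact_force: [0.2, -0.0, 0.1]
width: 0.151
grip_force: 55.0
```

>>> servo_tool --series '[[[0,0,0,0,0,0],[0,0,0,0,0,0],[0,0,0,0,0,0],[0,0,0,0,0,0],[0,0,0,0,0,0]]]'

```text
time: 43.68
position: [0.4564, 0.3361, 0.0342]
orientation: [2.621, 1.732, 0.0]
contact_force: [-0.2, -0.7, 0.5]
width: 0.148
grip_force: 55.0
```

>>> servo_tool --series '[[[0,0,-0.01,0,0,0],[0,0,-0.05,0,0,0],[0,0,-0.1,0,0,0],[0,0,-0.15,0,0,0],[0,0,-0.195,0,0,0]]]'

```text
time: 44.3
position: [0.4561, 0.3361, 0.2315]
orientation: [2.621, 1.732, 0.001]
contact_force: [0.1, 0.1, -1.2]
width: 0.146
grip_force: 55.0
```

```bash
python3 -c "
from h import *
plan([.6359,.0694,.23],-23.1)"
```

```text
at [0.4561 0.3361 0.2315] row [-0.1748, 0.27, 0.0015, 0.0002, -0.0002, 0.0]
```

>>> servo_tool --series '[[[-0.03,0.045,0,0,0,0],[-0.06,0.09,0,0,0,0],[-0.09,0.135,0,0,0,0],[-0.12,0.185,0,0,0,0],[-0.15,0.23,0,0,0,0]]]'

```text
time: 44.92
position: [0.6098, 0.1063, 0.2295]
orientation: [-2.621, -1.731, -0.0]
contact_force: [0.3, 0.9, -2.4]
width: 0.148
grip_force: 55.0
```

>>> servo_tool --series '[[[-0.015,0.02,0,0,0,0],[-0.025,0.04,0,0,0,0],[-0.025,0.04,0,0,0,0],[-0.025,0.04,0,0,0,0],[-0.025,0.04,0,0,0,0]]]'

```text
time: 45.55
position: [0.6354, 0.0707, 0.2294]
orientation: [-2.619, -1.734, -0.0]
contact_force: [-0.4, -0.1, -1.3]
width: 0.148
grip_force: 55.0
```

```bash
python3 -c "
from h import *
plan([.6359,.0694,.165],-23.1)"
```

```text
at [0.6354 0.0707 0.2294] row [-0.001, 0.001, 0.0644, -0.0001, -0.0001, 0.0006]
```

>>> servo_tool --series '[[[-0.001,0.001,0.02,0,0,0],[-0.001,0.001,0.04,0,0,0],[-0.001,0.001,0.06,0,0,0],[-0.001,0.001,0.0644,0,0,0],[-0.001,0.001,0.0644,0,0,0]]]'

```text
time: 46.18
position: [0.6365, 0.0685, 0.1651]
orientation: [2.62, 1.733, 0.0]
contact_force: [-0.3, -0.0, -0.5]
width: 0.15
grip_force: 55.0
```

>>> servo_tool --series '[[[0,0,0.005,0,0,0],[0,0,0.01,0,0,0],[0,0,0.015,0,0,0],[0,0,0.015,0,0,0],[0,0,0.015,0,0,0]]]'

```text
time: 46.8
position: [0.6366, 0.0679, 0.1497]
orientation: [2.621, 1.732, -0.0]
contact_force: [0.7, -0.8, -0.6]
width: 0.148
grip_force: 55.0
```

```bash
python3 -c "
from h import *
plan([.6359,.0694,.1405],-23.1);o=manip.observe();print(o['contact_force'],o['ft_torque'])"
```

```text
at [0.6366 0.0679 0.1497] row [0.0011, -0.0013, 0.0092, 0.0, 0.0, -0.0]
[ 0.71060493 -0.76784519 -0.58805416] [-0.10575492  0.05634281  0.03389863]
```

>>> servo_tool --series '[[[0.001,-0.0013,0,0,0,0],[0.001,-0.0013,0.004,0,0,0],[0.001,-0.0013,0.009,0,0,0],[0.001,-0.0013,0.009,0,0,0],[0.001,-0.0013,0.009,0,0,0]]]'

```text
time: 47.42
position: [0.6356, 0.0694, 0.1406]
orientation: [-2.621, -1.732, 0.001]
contact_force: [0.7, 0.0, -1.3]
width: 0.15
grip_force: 55.0
```

>>> servo_tool --series '[[[0,0,0.003,0,0,0],[0,0,0.006,0,0,0],[0,0,0.009,0,0,0],[0,0,0.009,0,0,0],[0,0,0.009,0,0,0]]]'

```text
time: 48.05
position: [0.6359, 0.0693, 0.1332]
orientation: [2.62, 1.731, 0.001]
contact_force: [-3.2, 0.2, 8.1]
width: 0.144
grip_force: 55.0
```

```bash
python3 -c "
from h import *
plan([.6359,.0694,.132],-23.1);o=manip.observe();print(o['contact_force'],o['ft_torque'])"
```

```text
at [0.6359 0.0693 0.1332] row [0.0, -0.0001, 0.0012, 0.0004, -0.0001, 0.0]
[-3.2299331   0.18529945  8.05208329] [-0.06881133  0.78268009 -0.0019272 ]
```

>>> servo_tool --series '[[[0,0,0.002,0,0,0],[0,0,0.002,0,0,0],[0,0,0.002,0,0,0],[0,0,0.002,0,0,0],[0,0,0.002,0,0,0]]]'

```text
time: 48.68
position: [0.636, 0.0693, 0.1316]
orientation: [2.62, 1.731, 0.002]
contact_force: [-3.8, 0.1, 10.3]
width: 0.149
grip_force: 55.0
```

>>> servo_tool --series '[[[0,0,0,0,0,0.04],[0,0,0,0,0,0.08],[0,0,0,0,0,0.12],[0,0,0,0,0,0.12],[0,0,0,0,0,0.12]]]'

```text
time: 49.3
position: [0.6374, 0.0691, 0.1321]
orientation: [2.897, 1.209, 0.006]
contact_force: [-0.9, -0.3, 8.7]
width: 0.147
grip_force: 55.0
```

```bash
python3 -c "
from h import *
plan([.6359,.0694,.132],-91.5);o=manip.observe();print(o['contact_force'],o['ft_torque'])"
```

```text
at [0.6374 0.0691 0.1321] row [-0.0008, -0.0013, 0.0001, 0.0007, -0.0013, 0.26]
[-0.88883488 -0.26297417  8.71162742] [-0.07927423  0.48683212 -0.01358537]
```

>>> servo_tool --series '[[[0,0,0.001,0,0,0.02],[0,0,0.001,0,0,0.06],[0,0,0.001,0,0,0.1],[0,0,0.001,0,0,0.14],[0,0,0.001,0,0,0.14]]]'

```text
time: 49.92
position: [0.637, 0.0689, 0.1311]
orientation: [3.092, 0.546, 0.006]
contact_force: [-1.9, -1.3, 11.4]
width: 0.148
grip_force: 55.0
```

>>> servo_tool --series '[[[0,0,0,0,0,0.04],[0,0,0,0,0,0.08],[0,0,0,0,0,0.115],[0,0,0,0,0,0.115],[0,0,0,0,0,0.115]]]'

```text
time: 50.55
position: [0.6355, 0.0687, 0.1307]
orientation: [3.14, -0.016, 0.001]
contact_force: [-5.8, -2.5, 10.3]
width: 0.147
grip_force: 55.0
```

```bash
python3 -c "
from h import *
plan([.6359,.0694,.132],-90);o=manip.observe();print(o['contact_force'],o['ft_torque'])"
```

```text
at [0.6355 0.0687 0.1307] row [0.0004, -0.0007, -0.0013, 0.0004, -0.0002, -0.0033]
[-5.82608269 -2.51381719 10.34109887] [-0.26565638  1.25372463  0.12561141]
```

>>> servo_tool --series '[[[0,0,-0.002,0,0,0],[0,0,-0.004,0,0,0],[0,0,-0.006,0,0,0],[0,0,-0.009,0,0,0],[0,0,-0.009,0,0,0]]]'

```text
time: 51.18
position: [0.6354, 0.0689, 0.138]
orientation: [3.141, -0.016, -0.001]
contact_force: [-5.0, -2.8, 5.5]
width: 0.147
grip_force: 55.0
```

>>> servo_tool --series '[[[0,0,-0.001,0,0,0],[0,0,-0.002,0,0,0],[0,0,-0.003,0,0,0],[0,0,-0.003,0,0,0],[0,0,-0.003,0,0,0]]]'

```text
time: 51.8
position: [0.6353, 0.0691, 0.1384]
orientation: [3.141, -0.017, -0.004]
contact_force: [2.4, -4.6, -18.5]
width: 0.148
grip_force: 55.0
```

>>> servo_tool --series '[[[0,0,0.002,0,0,0],[0,0,0.002,0,0,0],[0,0,0.002,0,0,0],[0,0,0.002,0,0,0],[0,0,0.002,0,0,0]]]'

```text
time: 52.42
position: [0.6353, 0.0691, 0.1384]
orientation: [3.141, -0.016, -0.002]
contact_force: [-1.1, -5.2, -11.5]
width: 0.144
grip_force: 55.0
```

>>> servo_tool --series '[[[0,0,0,0,0,0],[0,0,0,0,0,0],[0,0,0,0,0,0],[0,0,0,0,0,0],[0,0,0,0,0,0]]]' --claw 0.4

```text
time: 53.05
position: [0.6359, 0.0695, 0.139]
orientation: [-3.141, 0.016, -0.001]
contact_force: [-0.4, -0.3, -0.5]
width: 0.591
grip_force: 0.0
```

>>> servo_tool --series '[[[0,0,-0.02,0,0,0],[0,0,-0.06,0,0,0],[0,0,-0.1,0,0,0],[-0.03,0,-0.12,0,0,0],[-0.06,0,-0.12,0,0,0]]]'

```text
time: 53.68
position: [0.5763, 0.0699, 0.2609]
orientation: [3.141, -0.016, 0.007]
contact_force: [0.8, -0.4, 0.7]
width: 0.599
grip_force: 0.0
```

>>> servo_tool --series '[[[0,0,0,0,0,0],[0,0,0,0,0,0],[0,0,0,0,0,0],[0,0,0,0,0,0],[0,0,0,0,0,0]]]'

```text
time: 54.3
position: [0.5761, 0.07, 0.2583]
orientation: [-3.141, 0.016, 0.001]
contact_force: [-0.1, 0.4, 0.2]
width: 0.599
grip_force: 0.0
```

```bash
python3 -c "
from h import *
save('wrist','w6')
plan([.5645,.1772,.25],0.6)"
```

```text
at [0.576  0.07   0.2584] row [-0.0126, -0.1071, 0.0084, -0.0001, 0.0001, -0.5067]
```

View pics/w6.png

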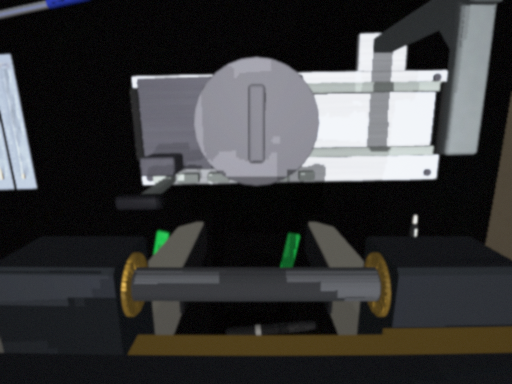

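>>> servo_tool --series '[[[0,-0.02,0,0,0,-0.05],[0,-0.04,0,0,0,-0.1],[0,-0.06,0,0,0,-0.15],[0,-0.08,0,0,0,-0.2],[-0.0126,-0.107,0,0,0,-0.25]]]' --claw 0.3

```text
time: 54.98
position: [0.5648, 0.1774, 0.2584]
orientation: [2.906, 1.193, -0.0]
contact_force: [0.5, 1.0, 0.9]
width: 0.7
grip_force: 0.0
```

>>> servo_tool --series '[[[0,0,0,0,0,-0.05],[0,0,0,0,0,-0.1],[0,0,0,0,0,-0.15],[0,0,0,0,0,-0.2],[0,0,0,0,0,-0.2567]]]'

```text
time: 55.6
position: [0.5644, 0.1771, 0.2587]
orientation: [2.203, 2.239, -0.0]
contact_force: [-0.1, -0.4, -0.3]
width: 0.699
grip_force: 0.0
```

>>> servo_tool --series '[[[0,0,0,0,0,0],[0,0,0,0,0,0],[0,0,0,0,0,0],[0,0,0,0,0,0],[0,0,0,0,0,0]]]'

```text
time: 56.22
position: [0.5643, 0.1771, 0.2588]
orientation: [2.21, 2.233, 0.0]
contact_force: [0.7, -0.0, 0.7]
width: 0.701
grip_force: 0.0
```

```bash
python3 -c "
from h import *
plan([.5646,.1772,.116],0.6)"
```

```text
at [0.5643 0.1771 0.2588] row [0.0001, 0.0003, 0.1428, 0.0, 0.0, -0.0001]
```

>>> servo_tool --series '[[[0,0,0.03,0,0,0],[0,0,0.07,0,0,0],[0,0,0.11,0,0,0],[0,0,0.135,0,0,0],[0,0,0.1428,0,0,0]]]'

```text
time: 56.85
position: [0.5632, 0.177, 0.1142]
orientation: [-2.209, -2.231, 0.004]
contact_force: [0.5, -0.8, 0.5]
width: 0.702
grip_force: 0.0
```

>>> servo_tool --series '[[[0,0,0,0,0,0],[0,0,0,0,0,0],[0,0,0,0,0,0],[0,0,0,0,0,0],[0,0,0,0,0,0]]]' --claw 1 --newtons 30

```text
time: 57.48
position: [0.5644, 0.1771, 0.1163]
orientation: [2.209, 2.233, 0.001]
contact_force: [0.6, -0.6, -0.2]
width: 0.213
grip_force: 0.0
```

>>> servo_tool --series '[[[0,0,0,0,0,0],[0,0,0,0,0,0],[0,0,0,0,0,0],[0,0,0,0,0,0],[0,0,0,0,0,0]]]'

```text
time: 58.1
position: [0.5645, 0.1771, 0.1161]
orientation: [2.209, 2.233, 0.001]
contact_force: [1.3, 0.1, 1.2]
width: 0.144
grip_force: 30.0
```

>>> servo_tool --series '[[[0,0,-0.004,0,0,0],[0,0,-0.008,0,0,0],[0,0,-0.0125,0,0,0],[0,0,-0.0125,0,0,0],[0,0,-0.0125,0,0,0]]]'

```text
time: 58.72
position: [0.5645, 0.1771, 0.1283]
orientation: [2.21, 2.233, 0.0]
contact_force: [5.4, 1.3, -4.7]
width: 0.147
grip_force: 30.0
```

```bash
python3 -c "
from h import *
plan([.5662,.0174,.1285],0.6)"
```

```text
at [0.5645 0.1771 0.1283] row [-0.1597, 0.0, -0.0002, 0.0001, -0.0, 0.0]
```

>>> servo_tool --series '[[[-0.01,0,0,0,0,0],[-0.03,0,0,0,0,0],[-0.05,0,0,0,0,0],[-0.07,0,0,0,0,0],[-0.09,0,0,0,0,0]]]'

```text
time: 59.35
position: [0.5655, 0.0872, 0.1283]
orientation: [-2.209, -2.233, -0.002]
contact_force: [5.0, 2.9, -5.2]
width: 0.149
grip_force: 30.0
```

>>> servo_tool --series '[[[-0.02,0,0,0,0,0],[-0.04,0,0,0,0,0],[-0.06,0,0,0,0,0],[-0.07,0,0,0,0,0],[-0.07,0,0,0,0,0]]]'

```text
time: 59.98
position: [0.5662, 0.0162, 0.1283]
orientation: [2.21, 2.232, -0.0]
contact_force: [4.9, -0.9, -5.5]
width: 0.148
grip_force: 30.0
```

>>> servo_tool --series '[[[0,0,0,0,0,0],[0,0,0,0,0,0],[0,0,0,0,0,0],[0,0,0,0,0,0],[0,0,0,0,0,0]]]'

```text
time: 60.6
position: [0.5662, 0.017, 0.1284]
orientation: [2.209, 2.233, -0.0]
contact_force: [4.6, -1.6, -4.9]
width: 0.145
grip_force: 30.0
```

```bash
python3 -c "
from h import *
plan([.5662,.0174,.1165],0.6)"
```

```text
at [0.5662 0.017  0.1284] row [0.0004, 0.0, 0.0119, 0.0001, 0.0001, 0.0]
```

>>> servo_tool --series '[[[0,0,0,0,0,0],[0,0,0.004,0,0,0],[0,0,0.008,0,0,0],[0,0,0.0119,0,0,0],[0,0,0.0119,0,0,0]]]'

```text
time: 61.22
position: [0.5662, 0.017, 0.1165]
orientation: [2.209, 2.233, 0.0]
contact_force: [5.1, -1.4, -2.0]
width: 0.145
grip_force: 30.0
```

>>> servo_tool --series '[[[0,0,0,0,0,0],[0,0,0,0,0,0],[0,0,0,0,0,0],[0,0,0,0,0,0],[0,0,0,0,0,0]]]' --claw 0.4

```text
time: 61.85
position: [0.5659, 0.0171, 0.1165]
orientation: [-2.21, -2.233, 0.0]
contact_force: [-0.4, 0.2, 0.4]
width: 0.59
grip_force: 0.0
```

>>> servo_tool --series '[[[0,0,-0.02,0,0,0],[0,0,-0.06,0,0,0],[0,0,-0.11,0,0,0],[0,0,-0.15,0,0,0],[0.05,-0.03,-0.15,0,0,0]]]'

```text
time: 62.48
position: [0.5387, 0.0648, 0.27]
orientation: [2.21, 2.223, 0.007]
contact_force: [0.2, 1.3, 0.1]
width: 0.599
grip_force: 0.0
```

>>> servo_tool --series '[[[0.06,-0.02,0,0,0,0],[0.12,-0.04,0,0,0,0],[0.18,-0.06,0,0,0,0],[0.24,-0.08,0,0,0,0],[0.28,-0.1,0,0,0,0]]]'

```text
time: 63.1
position: [0.4313, 0.348, 0.2665]
orientation: [-2.208, -2.234, -0.0]
contact_force: [-0.6, -0.7, 0.4]
width: 0.604
grip_force: 0.0
```

>>> servo_tool --series '[[[0.05,0,0,0,0,0],[0.1,0,0,0,0,0],[0.13,0,0,0,0,0],[0.13,0,0,0,0,0],[0.13,0,0,0,0,0]]]'

```text
time: 63.72
position: [0.431, 0.475, 0.2663]
orientation: [2.209, 2.233, -0.002]
contact_force: [-0.6, 0.4, -0.2]
width: 0.599
grip_force: 0.0
```

```bash
python3 -c "
from h import *
f=save('top','t7')
a=cv2.resize(f['pixels'][60:270,190:395],None,fx=2.8,fy=2.8,interpolation=cv2.INTER_CUBIC);cv2.imwrite('pics/c7.png',a[:,:,::-1])"
```

```text
(no output)
```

View pics/c7.png

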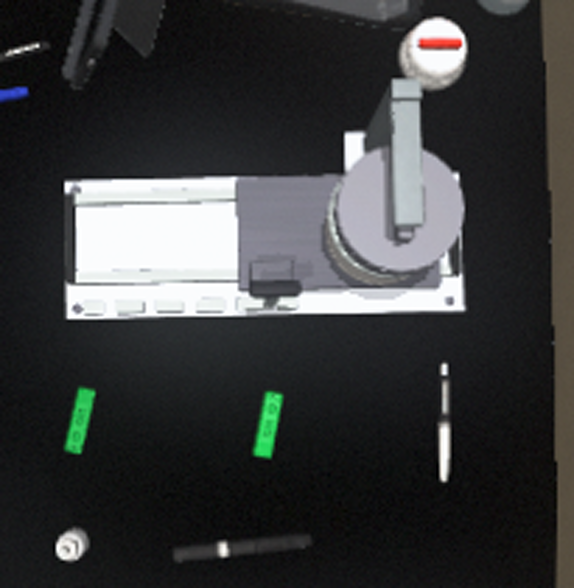

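The carriage is parked under the bridge and the cap is on. No white cassettes remain on the table; the pen, dropper and green look-alikes have not moved.

```bash
python3 -c "
from workcell import manip
print(manip.finish_job())"
```

```text
the job is handed in; nothing more can be done
None
```

I handed the job in: both white cassettes found on the table are in the jar, the cap is locked on (it held against an 18 N upward pull), and the carriage is back at its first notch with the bar down; the judge returned no verdict.

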